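Lock the filling spout into the tea table's water coupler

ROBOT

A 6-joint arm with a two-finger parallel gripper is mounted at the origin on the work surface. World frame = base frame: x ahead of the robot, y to its left, z up, the work surface at z = 0. Lengths are in mm, angles in rad, forces in N, time in s.
With the tool pointing down it reaches from about 275 to 1000 mm from the base axis. Payload 8.4 kg.
Tool frame: the origin (TCP) lies where the fingers leave the gripper's body, on its centre line; the fingertips stand 73 mm ahead of it and the grasp point (between the pads) lies 54 mm ahead of it (grip_point_offset is the distance from the TCP to the grasp point, in mm); z points along the fingers, y is the direction in which the jaws open and shut (so a half turn about z gives the same grasp; the last joint's range is limited). The gripper opens to 85 mm and grips with 20 to 120 N. Pads are 22 mm wide; open, the fingers measure 114 mm over their backs; the gripper's body (76 mm by 85 mm) begins 54 mm behind the grasp point. The pads swing forward as they close: fully open they stand 13 mm farther back than shut.
Start: joints at [1.19, 0.353, 1.633, -0, 1.155, -0.002], TCP at [231.128, 580.697, 303.881] pointing down, gripper open.
Joint ranges: [-2.63, 2.63], [-0.92, 2.1], [0.06, 2.66], [-1.3, 4.44], [0, 2.69], [-3.02, 3.02]. Speed limits (rad/s): [2.22, 2.22, 2.79, 3.14, 3.14, 3.14].

INTERFACE

Orientations are given as [roll, pitch, yaw] about the fixed x, y, z axes, in that order (R = Rz(yaw) Ry(pitch) Rx(roll)).
In Python, from rig import sense, grab_frame, sign_off, grip_point_offset gives the robot as it stands. The module is installed in compiled form; this text tells all that it offers.
- The arm moves only by the tool drive_tool, never from a script. Its argument "targets" is one flat list of numbers, 7 for each row, row after row: the shift along the tool's x, y, z in m, then the turn, a rotation vector about the tool's x, y, z in rad, then the opening, from 0 (shut) to 1 (fully open). In form: [tx, ty, tz, wx, wy, wz, grip, tx, ty, tz, wx, wy, wz, grip, ...]. A call has 1 to 12 rows; each row is the pose to reach, as a shift and turn from the pose commanded when the call began, along the tool's axes at that moment; what a row does not reach only later rows make up. A row lasts 1/12 s, in which the tool goes at most 41.7 mm and 7.16 degrees, less where a joint would pass 70% of its speed; a pose out of reach is approached as far as the arm can. A call with a gripper value outside its range is refused whole. The fingers move at their own pace and stop on an object; "force" is the grip in N (left out, the last holds). Time passes only in rows, so rows that repeat a pose let the fingers close. It gives the time, the measured TCP pose, the force and the opening at its end, in the units of the state.
- sense(): the state, without advancing time (a new reading comes with each control period).
- grab_frame(name): name is "side" or "top"; returns a dict with "color" (480x640x3 uint8, blue, green, red), "vertical_fov" (degrees; the focal length in pixels is half the picture's height over the tangent of half this angle, whatever the lens; pixels are square), "cx", "cy" (the principal point, pixels), "world_from_camera" (4x4, takes a point from camera to world coordinates). Camera axes: x right, y down, z forward; pixel columns grow to the right and rows downward; lengths in mm; the calibration is good to about 2 mm. A picture is of the moment at which its call begins. There is no depth.
- sign_off(): hands the job in, once; it reports no verdict.
The state is a dict: "clock": time; "qpos": joint angles; "qvel": joint speeds; "joint_efforts": joint torques, N m; "eef_pos": TCP position; "tcp_rot": TCP orientation; "contact_force": force on the tool from outside, world axes, zero at the start; "wrist_torque": the same for the moment, N m; "opening": opening from 0.0 (shut) to 1.0 (fully open).
Only numpy, scipy, OpenCV 4.12 (cv2) and the standard library are available. Lean on these libraries where they do the work, as an engineer would, in place of code of your own. Each camera call takes 0.05 s, during which the arm holds its last target. There are 200 camera calls.

TASK

Fit the filling spout to the quick coupler on the tea table: pull the coupler's sleeve down until it clicks and stays down by itself, then take the spout from its wooden stand and gently push its brass plug upright into the coupler, feeling for the mouth and never forcing it, until the sleeve springs back up and locks it. Let go, leave the spout fully home and upright, and leave the teapot, the saucers and the tile rack where they are.

Things in the scene. Friction and masses are not known exactly. Their poses are not given: they have to be found in the camera images.
- mount: Square aluminium flange 110 x 110 x 8 mm bolted to the marble, origin at the centre of its underside (height 0), z up. It carries the upright brass quick coupler in an eccentric bush: the coupler's vertical axis lies 7 to 8 mm from this origin, in a direction that is not reported and differs each time. It does not give way; the plug must never press on it with more than 25 N.
- rim (a point): The coupler's mouth: point 100 mm above the flange's origin, at rim height (true axis 7 to 8 mm beside it). Rim 48 mm outer diameter. The mouth is a smooth steep cone, 40 mm diameter at the rim, narrowing to the 22.4 mm bore 16 mm lower; it pushes an off-centre plug sideways towards the true axis, so the sideways force tells where the bore lies.
- seat (a point): Point 56 mm above the flange's origin, at the height of the bore's flat bottom, where the plug's end is home (axis 7 to 8 mm beside it). Sleeve up: two pawls close the bore at 71 to 77 mm height. Sleeve down: they are clear, and a 12 mm trip pin stands in the bore up to 64 mm. Pressing the pin down 5.5 mm with the plug (about 5 N) trips the sleeve up and the pawls lock over the plug.
- sleeve (a joint): Steel sleeve around the coupler, coaxial with it. Up: knurled part 50 mm diameter, 63 to 90 mm above the marble; blue lip of 68 mm diameter below it, 58 to 63 mm. Value 0 = up (locked), 0.016 m = pulled fully down. Pulling down takes 9 N at first, easing to none at 0.0105; past that it snaps to the end stop and stays with about 5 N until tripped.
- stand: Fixed wooden block 70 x 70 x 50 mm with a 24 mm upright through hole at its centre, in which the spout stands at the start. Origin at the centre of its underside, z up.
- spout_grip (a point): Centre of the black grip block (28 x 28 mm, 36 high) of the loose spout, 0.18 to 0.33 kg. Grasp it across its +y and -y faces: the 12 mm steel spout tube leaves its +x face and reaches 68 mm from the axis. z up along the plug. A brass collar 34 mm wide has its underside 22 mm below this point (on the stand's top at first). Home in the coupler, this point is 123 mm above the marble.
- spout_tip (a point): Centre of the flat lower end of the spout's plug, 67 mm below spout_grip, same axes. Going up from here: head 20 mm diameter, 12 mm high (end chamfered to 15 mm); neck 10 mm diameter to 22 mm; shank 20 mm diameter to the collar at 45 mm. 5 mm above the marble in the stand, 56 mm when home in the coupler.
- teapot: Bystander: small copper teapot, 88 mm body diameter, about 150 mm from spout to handle, 92 mm high; origin at the centre of its underside.
- saucer_a: Bystander: stainless steel saucer, 110 mm diameter, 16 mm high; origin at the centre of its underside.
- saucer_b: Bystander: the other stainless steel saucer, 110 mm diameter, 16 mm high; origin at the centre of its underside.
- rack: Bystander: red plastic tile rack 60 x 280 mm, 65 mm high with its tiles, long along its y; origin at the centre of its underside.

How it is judged (in metres and radians):
On the way, in this order (a step that is already met when the one before it is completed fails the run):
1. the sleeve is pulled down and stays down by itself, the fingers off it (value of joint sleeve above 0.0135 m and contact force between the fingers and mount below 0.3 N), for 0.2 s.
2. the spout's plug enters the coupler's bore while the sleeve is down (value of joint sleeve above 0.0085 m and height (world z) of spout_tip below 0.08 m and horizontal distance between spout_tip and mount below 0.011 m).
3. the plug is home and the sleeve has sprung up over it (value of joint sleeve below 0.002 m and height (world z) of spout_tip below 0.0595 m and horizontal distance between spout_tip and mount below 0.011 m), for 0.2 s.
At the end, for the whole second after the job is handed in: The sleeve is up again (within 2 mm), the spout's plug is home in the coupler (its end within 3.5 mm of the seat height, within 11 mm of the flange's centre, upright within 7 degrees) and released; the teapot, both saucers and the tile rack are within 20 mm of where they stood (all of step 3 and height (world z) of spout_tip above 0.052 m and angle between spout_grip's own z axis and vertical below 0.12 rad and distance of each of teapot, saucer_a, saucer_b, rack from where it was at the start of the episode below 0.02 m); the robot touches nothing.
It fails at once if the plug is forced: it presses on the coupler with more than 25 N (contact force between spout and mount above 25 N).
It fails at once if a bystander is pushed more than 40 mm or tipped (distance of any of teapot, saucer_a, saucer_b, rack from where it was at the start of the episode above 0.04 m or angle between teapot's own z axis and vertical above 0.5 rad).
It also fails if it takes over 70 s, if anything falls off the work surface, if the arm or the gripper's body presses on something with over 40 N, if the wrist force passes 120 N, or if a joint passes its speed limit or range.

## Working session

There is one attempt and no reset: what is moved stays moved. The work goes in short steps, Python scripts to look and compute and a tool call to move; the robot and the scene stay as the last step left them, time stands still between calls to the robot, and variables do not carry over. Pictures are saved under pics/ and viewed, about 8 in all and at most 12, crops included, and the job is handed in when it is done.

Besides the shell and the picture viewer there is one more tool, called by a JSON object that holds its "name" and its "arguments". drive_tool: Moves the arm, as the interface text tells. Its arguments: {"type":"object","properties":{"targets":{"type":"array"},"force":{"type":"number"}},"required":["targets"]}

```bash
mkdir -p pics; cat > h.py <<'E'
import numpy as np, cv2
from rig import sense, grab_frame, sign_off, grip_point_offset
def cam(n):
    f=grab_frame(n); f['f']=240/np.tan(np.radians(f['vertical_fov'])/2); return f
def ray(f,u,v):
    T=np.array(f['world_from_camera']); d=T[:3,:3]@np.array([(u-f['cx'])/f['f'],(v-f['cy'])/f['f'],1]); return T[:3,3],d
def plane(f,u,v,z):
    o,d=ray(f,u,v); return o+d*(z-o[2])/d[2]
def proj(f,p):
    T=np.array(f['world_from_camera']); c=T[:3,:3].T@(np.array(p)-T[:3,3]); return c[:2]/c[2]*f['f']+[f['cx'],f['cy']]
E
python3 - <<'E'
from h import *
print(sense(),grip_point_offset)
for n in('side','top'):
    f=cam(n); cv2.imwrite(f'pics/{n}0.png',f['color']); print(n,f['f'],f['cx'],f['cy'],np.round(f['world_from_camera'],3))
E
```

```text
{'clock': 0.0, 'qpos': array([ 1.18961676e+00,  3.53635498e-01,  1.63418074e+00,  4.13578511e-05,
        1.15519406e+00, -2.43524857e-03]), 'qvel': array([-5.71462476e-04, -1.52984095e-03, -2.08528158e-03,  1.42398422e-05,
       -1.16148692e-03,  3.63567623e-04]), 'joint_efforts': array([-1.80356169e-04, -6.05243325e+01, -3.42060399e+01, -1.19553852e-04,
        9.41825216e-03, -7.19348463e-05]), 'eef_pos': array([230.95912539, 580.33205003, 303.14956884]), 'tcp_rot': array([-3.14017510e+00, -4.12656976e-05,  2.76283159e+00]), 'contact_force': array([-0.41338671, -0.27851156,  0.4359856 ]), 'wrist_torque': array([ 0.03129439, -0.02283432,  0.01745792]), 'opening': 0.9955853083622755} 53.900000000000006
side 573.8985253851821 324.4547433786667 231.61447375490002 [[ 9.60000e-01 -1.61000e-01  2.31000e-01  3.65508e+02]
 [-2.80000e-01 -4.77000e-01  8.33000e-01 -7.66173e+02]
 [-2.40000e-02 -8.64000e-01 -5.03000e-01  5.56736e+02]
 [ 0.00000e+00  0.00000e+00  0.00000e+00  1.00000e+00]]
top 531.0681588345996 322.8995328956311 244.29997467971285 [[-1.30000e-02 -9.77000e-01  2.15000e-01  4.31035e+02]
 [-1.00000e+00  1.20000e-02 -6.00000e-03 -8.03000e-01]
 [ 3.00000e-03 -2.15000e-01 -9.77000e-01  8.73907e+02]
 [ 0.00000e+00  0.00000e+00  0.00000e+00  1.00000e+00]]
```

View pics/top0.png

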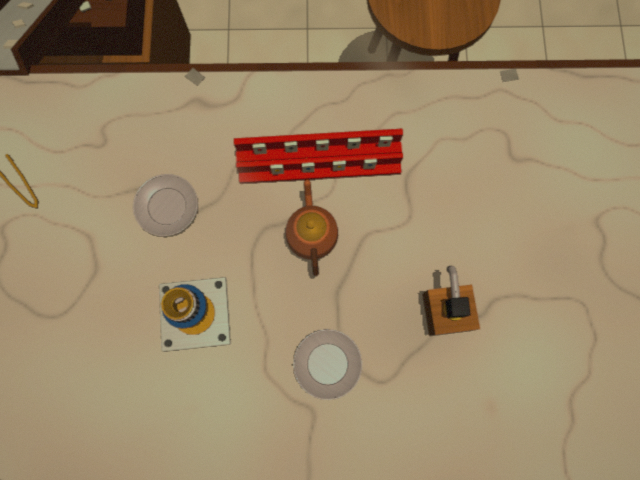

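View pics/side0.png

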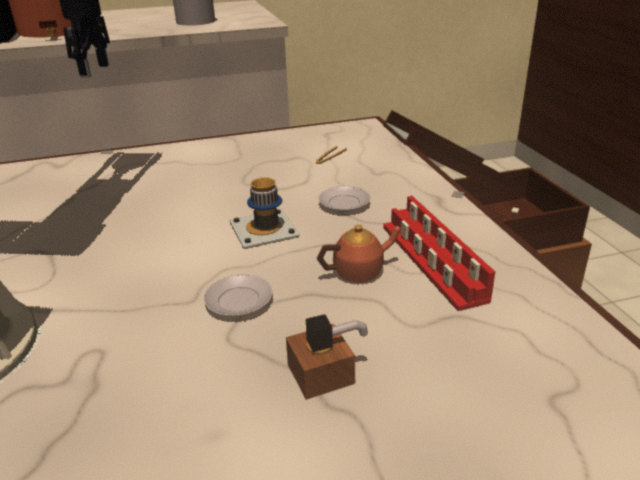

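Top view: coupler rim about (183,303), flange corners about (160,280)–(230,350), spout grip about (458,307), tube tip (452,268), stand below it. In the side view: coupler rim (263,184), blue lip (265,202), grip (319,333).

```bash
python3 - <<'E'
from h import *
f=cam('top'); s=cam('side')
im=f['color']; hsv=cv2.cvtColor(im,cv2.COLOR_BGR2HSV)
def crop(f,x0,y0,w,h,k=4): return cv2.resize(f['color'][y0:y0+h,x0:x0+w],None,fx=k,fy=k,interpolation=cv2.INTER_CUBIC)
a=np.vstack([np.hstack([crop(f,150,270,90,90),crop(f,415,255,90,90)]),np.hstack([crop(s,220,165,90,90)[:240],crop(s,280,305,90,90)[:240]])])
cv2.imwrite('pics/crops.png',a); 
# blue lip: ellipse centre in both views; dark bolts
def tri(p,q):
    A=[];b=[]
    for F,(u,v) in((f,p),(s,q)):
        o,d=ray(F,u,v);d/=np.linalg.norm(d);P=np.eye(3)-np.outer(d,d);A.append(P);b.append(P@o)
    return np.linalg.solve(sum(A),sum(b))
for n,F in(('top',f),('side',s)):
    h=cv2.cvtColor(F['color'],cv2.COLOR_BGR2HSV)
    m=cv2.inRange(h,(95,110,40),(125,255,255))
    c=max(cv2.findContours(m,0,1)[0],key=cv2.contourArea); e=cv2.fitEllipse(cv2.convexHull(c)); print(n,'lip',e,plane(F,*e[0],62))
E
```

```text
top lip ((184.06031799316406, 305.98748779296875), (40.808895111083984, 43.16236877441406), 42.92848587036133) [515.76203789 207.44695192  62.        ]
side lip ((263.94500732421875, 201.00839233398438), (14.967369079589844, 32.300537109375), 85.46073150634766) [515.89457743 199.80843607  62.        ]
```

View pics/crops.png

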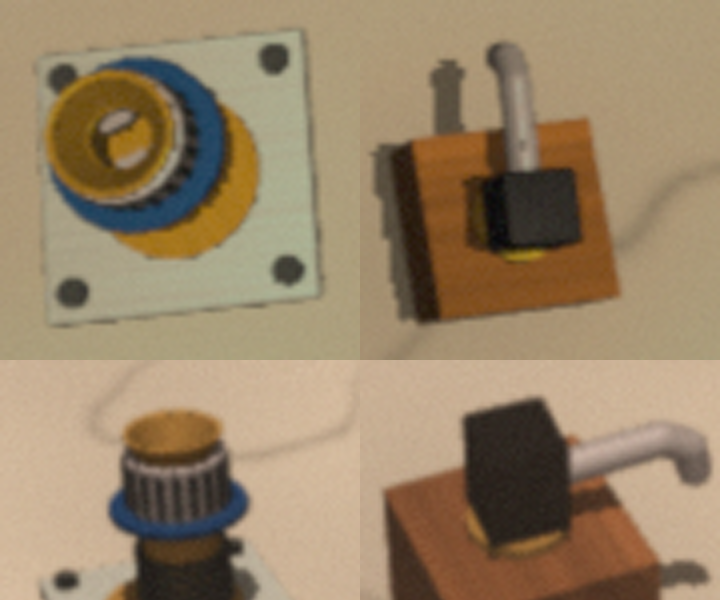

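The crop shows the rim, flange corners, stand corners and grip top face clearly; I read off their pixel positions (rim crop centre (111,136); grip top face (505,170),(572,168),(580,245),(512,248)).

```bash
python3 - <<'E'
from h import *
f=cam('top'); s=cam('side')
T=lambda x,y:(x/4+150,y/4+270)
T2=lambda x,y:((x-360)/4+415,y/4+255)
S=lambda x,y:(x/4+220,(y-360)/4+165)
S2=lambda x,y:((x-360)/4+280,(y-360)/4+305)
P=lambda F,p,z:np.round(plane(F,*p,z),1)
fl=[P(f,T(*c),8) for c in[(38,57),(303,30),(323,296),(50,325)]]; print('flange',fl,np.mean(fl,0))
print('rim',P(f,T(111.5,136),100),P(s,S(172.5,433),100))
print('lip',P(f,T(137,145),61),P(s,S(179,503),61))
st=[P(f,T2(*c),50) for c in[(415,142),(588,120),(620,295),(440,322)]]; print('stand',st,np.mean(st,0))
e=st[0]-st[3]; e2=st[1]-st[2]; print('yaw',np.arctan2(e[1],e[0]),np.arctan2(e2[1],e2[0]))
g=[P(f,T2(*c),90) for c in[(505,170),(572,168),(580,245),(512,248)]]; print('grip',g,np.mean(g,0))
tb=P(f,T2(503,45),78); print('tube end',tb)
print('side grip top',[P(s,S2(*c),90) for c in[(465,415),(543,400),(570,472)]])
print(sense()['clock'])
E
```

```text
flange [array([557.5, 263.1,   8. ]), array([567.4, 154.8,   8. ]), array([459.6, 143.9,   8. ]), array([449.6, 252.6,   8. ])] [508.525 203.6     8.   ]
rim [514.8 206.8 100. ] [516.9 197.6 100. ]
lip [515.5 207.4  61. ] [517.9 202.3  61. ]
stand [array([ 536.3, -169.7,   50. ]), array([ 544.1, -237.9,   50. ]), array([ 476.3, -245.2,   50. ]), array([ 467. , -175.4,   50. ])] [ 505.925 -207.05    50.   ]
yaw 0.08206634874812403 0.1072564245679011
grip [array([ 520.4, -194.3,   90. ]), array([ 520.8, -219.1,   90. ]), array([ 492.4, -220. ,   90. ]), array([ 491.7, -195. ,   90. ])] [ 506.325 -207.1     90.   ]
tube end [ 569.3 -199.6   78. ]
side grip top [array([ 495.2, -199.6,   90. ]), array([ 521.1, -200. ,   90. ]), array([ 519.1, -236.6,   90. ])]
0.3
```

```bash
cat >> h.py <<'E'
from scipy.spatial.transform import Rotation as R
def go(x,y,z,yaw=0.1):
    t=sense(); A=R.from_euler('xyz',t['tcp_rot']); B=R.from_euler('xyz',[np.pi,0,yaw])
    print('shift m',np.round(A.inv().apply(np.array([x,y,z])-t['eef_pos'])/1000,4),'turn',np.round((A.inv()*B).as_rotvec(),4))
def st():
    t=sense(); print('clock',round(t['clock'],2),'pos',np.round(t['eef_pos'],1),'rot',np.round(t['tcp_rot'],3),'F',np.round(t['contact_force'],1),'M',np.round(t['wrist_torque'],2),'open',round(t['opening'],3))
E
python3 -c "
from h import *
go(515.3,206.8,220)"
```

```text
shift m [-0.4023 -0.2421  0.0837] turn [-1.0000e-04  7.0000e-04  2.6628e+00]
```

{"name": "drive_tool", "arguments": {"targets": [-0.402,-0.242,0.083,0,0,2.66,1,-0.402,-0.242,0.083,0,0,2.66,1,-0.402,-0.242,0.083,0,0,2.66,1,-0.402,-0.242,0.083,0,0,2.66,1,-0.402,-0.242,0.083,0,0,2.66,1,-0.402,-0.242,0.083,0,0,2.66,1,-0.402,-0.242,0.083,0,0,2.66,1,-0.402,-0.242,0.083,0,0,2.66,1,-0.402,-0.242,0.083,0,0,2.66,1,-0.402,-0.242,0.083,0,0,2.66,1,-0.402,-0.242,0.083,0,0,2.66,1,-0.402,-0.242,0.083,0,0,2.66,1]}}

```text
clock: 1.3
eef_pos: [517.1, 203.6, 220.2]
tcp_rot: [3.141, 0.001, 1.255]
contact_force: [-0.8, 0.5, 0.1]
opening: 1.002
```

```bash
python3 -c "
from h import *
st();go(515.3,206.8,220)"
```

```text
clock 1.3 pos [517.1 203.6 220.2] rot [3.141e+00 1.000e-03 1.255e+00] F [-0.8  0.5  0.1] M [-0.04  0.05  0.01] open 1.002
shift m [ 0.0024 -0.0027  0.0002] turn [1.0000e-03 4.0000e-04 1.1548e+00]
```

{"name": "drive_tool", "arguments": {"targets": [0.0,0,0,0,0,1.16,1,0,0,0,0,0,1.16,1,0,0,0,0,0,1.16,1,0,0,0,0,0,1.16,1,0,0,0,0,0,1.16,1,0,0,0,0,0,1.16,1,0,0,0,0,0,1.16,1,0,0,0,0,0,1.16,1,0,0,0,0,0,1.16,1,0,0,0,0,0,1.16,1,0,0,0,0,0,1.16,1,0,0,0,0,0,1.16,1]}}

```text
clock: 2.3
eef_pos: [515.1, 207.2, 220.9]
tcp_rot: [-3.142, -0.0, 0.105]
contact_force: [-1.1, -0.0, 0.3]
opening: 1.001
```

```bash
python3 -c "
from h import *
st();go(515.3,206.8,142);f=cam('side');cv2.imwrite('pics/s1.png',cv2.resize(f['color'][90:260,180:380],None,fx=4,fy=3.5))"
```

```text
clock 2.3 pos [515.1 207.2 220.9] rot [-3.142 -0.     0.105] F [-1.1 -0.   0.3] M [0.03 0.07 0.03] open 1.001
shift m [0.0001 0.0004 0.0789] turn [-0.     -0.      0.0045]
```

{"name": "drive_tool", "arguments": {"targets": [0,0,0.03,0,0,0,1,0,0,0.055,0,0,0,1,0,0,0.075,0,0,0,1,0,0,0.081,0,0,0,1,0,0,0.081,0,0,0,0.5,0,0,0.081,0,0,0,0.5,0,0,0.081,0,0,0,0.5,0,0,0.081,0,0,0,0.5,0,0,0.081,0,0,0,0.5,0,0,0.081,0,0,0,0.5,0,0,0.081,0,0,0,0.5,0,0,0.081,0,0,0,0.5], "force": 20}}

```text
clock: 3.35
eef_pos: [516.0, 206.8, 141.7]
tcp_rot: [3.141, -0.002, 0.104]
contact_force: [0.3, -5.0, 5.0]
opening: 0.565
```

```bash
python3 -c "
from h import *
st();f=cam('side');cv2.imwrite('pics/s2.png',cv2.resize(f['color'][90:260,180:380],None,fx=4,fy=3.5))"
```

```text
clock 3.35 pos [516.  206.8 141.7] rot [ 3.141e+00 -2.000e-03  1.040e-01] F [ 0.3 -5.   5. ] M [-0.72  0.02  0.16] open 0.565
```

View pics/s2.png

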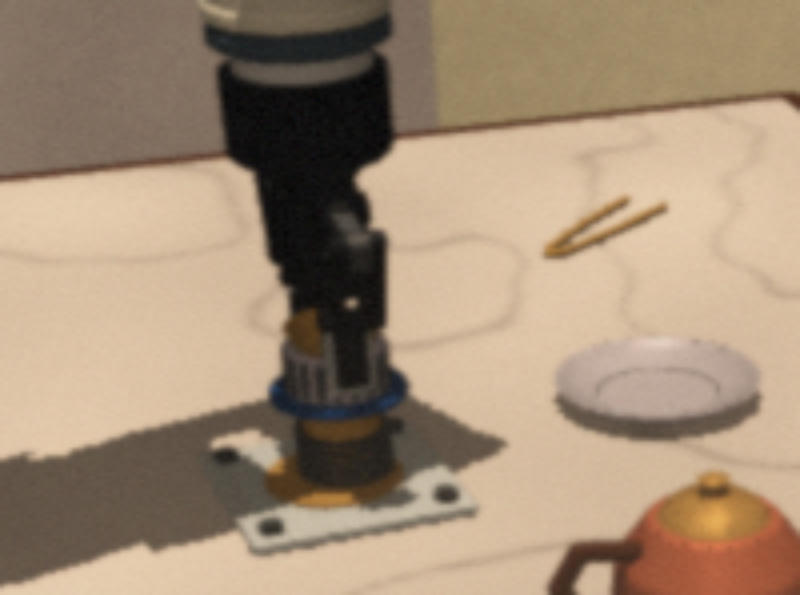

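Fingers are on the knurl just above the lip (crop pixel (350,370)); slight −y force. Pulling down.

{"name": "drive_tool", "arguments": {"targets": [0,0.0005,0.003,0,0,0,0.5,0,0.0005,0.006,0,0,0,0.5,0,0.0005,0.009,0,0,0,0.5,0,0.0005,0.012,0,0,0,0.5,0,0.0005,0.015,0,0,0,0.5,0,0.0005,0.017,0,0,0,0.5,0,0.0005,0.018,0,0,0,0.5,0,0.0005,0.019,0,0,0,0.5,0,0.0005,0.019,0,0,0,0.5], "force": 30}}

```text
clock: 4.15
eef_pos: [516.5, 206.8, 124.5]
tcp_rot: [-3.142, -0.003, 0.104]
contact_force: [-8.5, -8.1, 41.4]
opening: 0.568
```

```bash
python3 -c "
from h import *
st()"
```

```text
clock 4.15 pos [516.5 206.8 124.5] rot [-3.142e+00 -3.000e-03  1.040e-01] F [-8.5 -8.1 41.4] M [-1.41  1.36  0.24] open 0.568
```

{"name": "drive_tool", "arguments": {"targets": [0,0,-0.0015,0,0,0,1,0,0,-0.0015,0,0,0,1,0,0,-0.0015,0,0,0,1,0,0,-0.0015,0,0,0,1,0,0,-0.0015,0,0,0,1,0,0,-0.0015,0,0,0,1,0,0,-0.03,0,0,0,1,0,0,-0.07,0,0,0,1,0,0,-0.11,0,0,0,1,0,0,-0.12,0,0,0,1,0,0,-0.12,0,0,0,1]}}

```text
clock: 5.07
eef_pos: [517.0, 207.4, 244.4]
tcp_rot: [-3.14, -0.006, 0.103]
contact_force: [0.5, 0.1, -0.4]
opening: 1.001
```

```bash
python3 -c "
from h import *
st();go(506,-207,240);f=cam('side');cv2.imwrite('pics/s3.png',cv2.resize(f['color'][90:260,180:380],None,fx=4,fy=3.5))"
```

```text
clock 5.07 pos [517.  207.4 244.4] rot [-3.14  -0.006  0.103] F [ 0.5  0.1 -0.4] M [-0.    0.   -0.05] open 1.001
shift m [-0.0535  0.4111  0.0033] turn [-0.0018 -0.0063  0.0028]
```

View pics/s3.png

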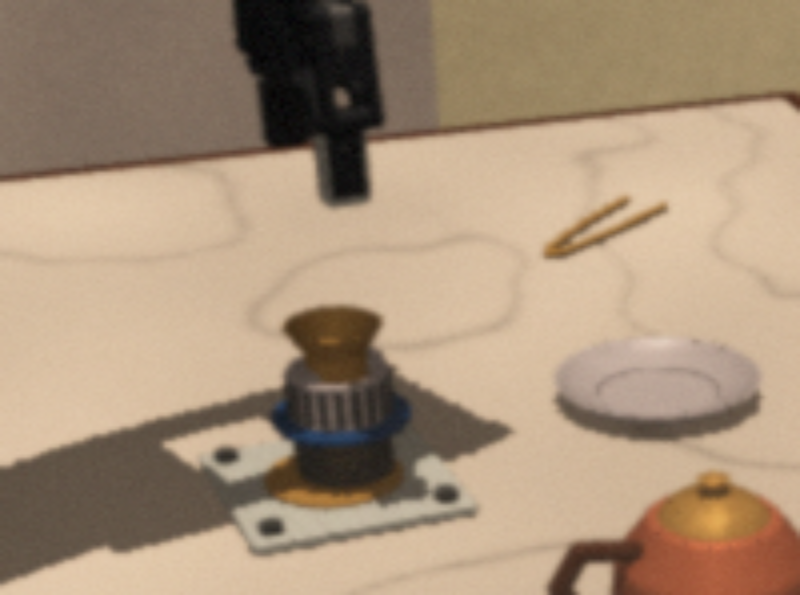

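The sleeve is down (lip now at row 415, the cone exposed) and the fingers are clear. On to the spout.

{"name": "drive_tool", "arguments": {"targets": [-0.053,0.411,0.003,-0.002,-0.006,0,1,-0.053,0.411,0.003,-0.002,-0.006,0,1,-0.053,0.411,0.003,-0.002,-0.006,0,1,-0.053,0.411,0.003,-0.002,-0.006,0,1,-0.053,0.411,0.003,-0.002,-0.006,0,1,-0.053,0.411,0.003,-0.002,-0.006,0,1,-0.053,0.411,0.003,-0.002,-0.006,0,1,-0.053,0.411,0.003,-0.002,-0.006,0,1,-0.053,0.411,0.003,-0.002,-0.006,0,1,-0.053,0.411,0.003,-0.002,-0.006,0,1,-0.053,0.411,0.003,-0.002,-0.006,0,1,-0.053,0.411,0.003,-0.002,-0.006,0,1]}}

```text
clock: 6.12
eef_pos: [503.4, -209.2, 235.7]
tcp_rot: [3.141, 0.009, 0.099]
contact_force: [-0.2, 0.4, -0.7]
opening: 0.995
```

```bash
python3 -c "
from h import *
st();go(506,-207,131)"
```

```text
clock 6.12 pos [ 503.4 -209.2  235.7] rot [3.141 0.009 0.099] F [-0.2  0.4 -0.7] M [0.   0.02 0.  ] open 0.995
shift m [ 0.0037 -0.0019  0.1047] turn [ 0.0004  0.0088 -0.0009]
```

{"name": "drive_tool", "arguments": {"targets": [0,0,0.02,0,0,0,1,0,0,0.04,0,0,0,1,0,0,0.05,0,0,0,1,0,0,0.05,0,0,0,1,0,0,0.05,0,0,0,1,0,0,0.05,0,0,0,1]}}

```text
clock: 6.62
eef_pos: [504.8, -207.2, 188.3]
tcp_rot: [3.14, 0.006, 0.104]
contact_force: [0.8, -1.0, 0.6]
opening: 0.997
```

```bash
python3 -c "
from h import *
st();go(506,-207,131)"
```

```text
clock 6.62 pos [ 504.8 -207.2  188.3] rot [3.14  0.006 0.104] F [ 0.8 -1.   0.6] M [ 0.05  0.03 -0.01] open 0.997
shift m [ 0.0016 -0.0002  0.0573] turn [0.0021 0.0058 0.0036]
```

{"name": "drive_tool", "arguments": {"targets": [0.0015,0,0.025,0.002,0.006,0,1,0.0015,0,0.045,0.002,0.006,0,1,0.0015,0,0.057,0.002,0.006,0,1,0.0015,0,0.057,0.002,0.006,0,0.2,0.0015,0,0.057,0.002,0.006,0,0.2,0.0015,0,0.057,0.002,0.006,0,0.2,0.0015,0,0.057,0.002,0.006,0,0.2,0.0015,0,0.057,0.002,0.006,0,0.2,0.0015,0,0.057,0.002,0.006,0,0.2,0.0015,0,0.057,0.002,0.006,0,0.2,0.0015,0,0.057,0.002,0.006,0,0.2,0.0015,0,0.057,0.002,0.006,0,0.2], "force": 40}}

```text
clock: 7.62
eef_pos: [506.2, -208.0, 132.2]
tcp_rot: [3.141, -0.002, 0.103]
contact_force: [-0.7, -0.8, 6.3]
opening: 0.324
```

```bash
python3 -c "
from h import *
st();f=cam('side');cv2.imwrite('pics/s4.png',cv2.resize(f['color'][200:400,220:420],None,fx=3,fy=3))"
```

```text
clock 7.62 pos [ 506.2 -208.   132.2] rot [ 3.141e+00 -2.000e-03  1.030e-01] F [-0.7 -0.8  6.3] M [ 0.11  0.15 -0.06] open 0.324
```

View pics/s4.png

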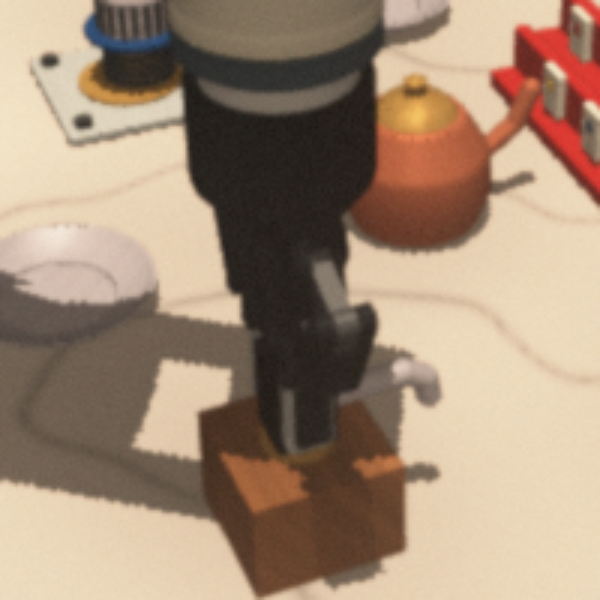

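The pads hold the black grip just above the collar (crop about (300,420)), opening 27.5 mm, spout still seated. Lift straight up.

{"name": "drive_tool", "arguments": {"targets": [0,0,-0.01,0,0,0,0.2,0,0,-0.03,0,0,0,0.2,0,0,-0.055,0,0,0,0.2,0,0,-0.08,0,0,0,0.2,0,0,-0.11,0,0,0,0.2,0,0,-0.14,0,0,0,0.2,0,0,-0.15,0,0,0,0.2,0,0,-0.15,0,0,0,0.2,0,0,-0.15,0,0,0,0.2], "force": 60}}

```text
clock: 8.42
eef_pos: [505.2, -207.6, 280.7]
tcp_rot: [3.141, -0.0, 0.103]
contact_force: [0.3, -0.3, -3.8]
opening: 0.32
```

```bash
python3 -c "
from h import *
st();go(516,206,282)"
```

```text
clock 8.42 pos [ 505.2 -207.6  280.7] rot [ 3.141 -0.     0.103] F [ 0.3 -0.3 -3.8] M [ 0.02  0.05 -0.02] open 0.32
shift m [ 0.0532 -0.4103 -0.0014] turn [ 0.0002 -0.0003  0.0028]
```

{"name": "drive_tool", "arguments": {"targets": [0.002,-0.015,0,0,0,0,0.2,0.006,-0.045,0,0,0,0,0.2,0.011,-0.085,0,0,0,0,0.2,0.016,-0.125,0,0,0,0,0.2,0.021,-0.165,0,0,0,0,0.2,0.027,-0.205,0,0,0,0,0.2,0.032,-0.245,0,0,0,0,0.2,0.037,-0.285,0,0,0,0,0.2,0.042,-0.325,0,0,0,0,0.2,0.048,-0.365,0,0,0,0,0.2,0.051,-0.395,0,0,0,0,0.2,0.053,-0.41,0,0,0,0,0.2]}}

```text
clock: 9.42
eef_pos: [514.8, 208.7, 278.3]
tcp_rot: [-3.142, 0.003, 0.105]
contact_force: [0.3, 0.2, -3.1]
opening: 0.32
```

{"name": "drive_tool", "arguments": {"targets": [0,0,0,0,0,0,0.2,0,0,0,0,0,0,0.2,0,0,0,0,0,0,0.2,0,0,0,0,0,0,0.2]}}

```text
clock: 9.75
eef_pos: [515.8, 204.3, 279.9]
tcp_rot: [3.141, 0.002, 0.102]
contact_force: [-0.5, -0.6, -1.9]
opening: 0.32
```

```bash
python3 -c "
from h import *
st();go(515.6,206.3,235)
f=cam('side');a=cv2.resize(f['color'][60:260,170:370],None,fx=2.9,fy=2.9)
g=cam('top');b=cv2.resize(g['color'][230:430,100:300],None,fx=1,fy=2.9)
cv2.imwrite('pics/s5.png',a)"
```

```text
clock 9.75 pos [515.8 204.3 279.9] rot [3.141e+00 2.000e-03 1.020e-01] F [-0.5 -0.6 -1.9] M [-0.04  0.01 -0.03] open 0.32
shift m [ 0.0001 -0.002   0.0449] turn [0.0008 0.0018 0.0017]
```

View pics/s5.png

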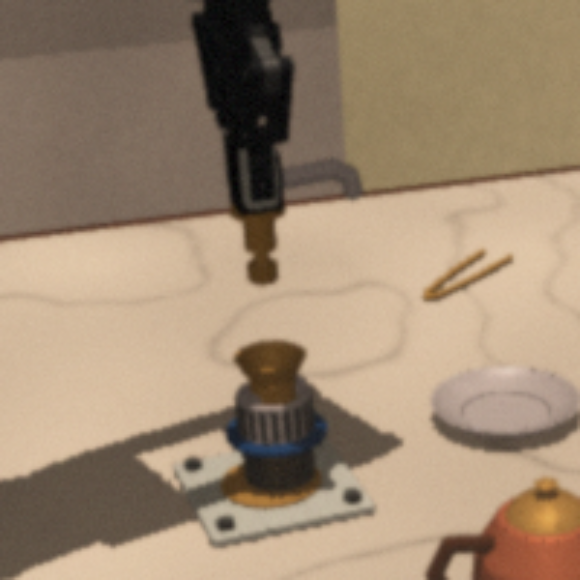

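Plug hangs upright at crop (262,280) above the cone mouth at (270,355); sleeve still down. I compare both by rays.

```bash
python3 -c "
from h import *
st();f=cam('side')
print(plane(f,170+262.5/2.9,60+276/2.9,153),plane(f,170+270.5/2.9,60+355/2.9,100), proj(f,(515.8,204.3,153)),proj(f,(515.3,206.8,100)))"
```

```text
clock 9.85 pos [516.1 204.4 280.5] rot [3.141e+00 1.000e-03 1.010e-01] F [ 0.2 -0.3 -2.9] M [ 0.04  0.   -0.03] open 0.321
[517.6682741  205.17025529 153.        ] [517.8322868  201.08187934 100.        ] [259.59671404 155.48053164] [261.36027329 181.36413011]
```

{"name": "drive_tool", "arguments": {"targets": [0.001,-0.001,0.02,0.0005,0.001,0,0.2,0.001,-0.001,0.04,0.0005,0.001,0,0.2,0.001,-0.001,0.052,0.0005,0.001,0,0.2,0.001,-0.001,0.058,0.0005,0.001,0,0.2,0.001,-0.001,0.058,0.0005,0.001,0,0.2,0.001,-0.001,0.058,0.0005,0.001,0,0.2]}}

```text
clock: 10.4
eef_pos: [517.3, 206.6, 223.2]
tcp_rot: [-3.141, -0.001, 0.102]
contact_force: [0.3, -0.6, -2.7]
opening: 0.32
```

{"name": "drive_tool", "arguments": {"targets": [0,0,0.001,0,0,0,0.2,0,0,0.002,0,0,0,0.2,0,0,0.003,0,0,0,0.2,0,0,0.004,0,0,0,0.2,0,0,0.005,0,0,0,0.2,0,0,0.006,0,0,0,0.2,0,0,0.006,0,0,0,0.2]}}

```text
clock: 10.98
eef_pos: [517.0, 206.7, 216.7]
tcp_rot: [-3.141, -0.001, 0.103]
contact_force: [-0.0, -0.0, -2.9]
opening: 0.319
```

```bash
python3 -c "
from h import *
st()"
```

```text
clock 10.98 pos [517.  206.7 216.7] rot [-3.141e+00 -1.000e-03  1.030e-01] F [-0.  -0.  -2.9] M [ 0.01  0.04 -0.02] open 0.319
```

{"name": "drive_tool", "arguments": {"targets": [0,0,0.0007,0,0,0,0.2,0,0,0.0014,0,0,0,0.2,0,0,0.002,0,0,0,0.2,0,0,0.002,0,0,0,0.2]}}

```text
clock: 11.32
eef_pos: [517.0, 206.7, 214.8]
tcp_rot: [-3.141, -0.001, 0.103]
contact_force: [0.6, -0.2, -2.5]
opening: 0.323
```

{"name": "drive_tool", "arguments": {"targets": [0,0,0.0007,0,0,0,0.2,0,0,0.0014,0,0,0,0.2,0,0,0.002,0,0,0,0.2,0,0,0.002,0,0,0,0.2]}}

```text
clock: 11.65
eef_pos: [517.0, 206.6, 212.7]
tcp_rot: [-3.141, -0.001, 0.103]
contact_force: [0.7, -0.4, -3.0]
opening: 0.32
```

```bash
python3 -c "
from h import *
st()"
```

```text
clock 11.65 pos [517.  206.6 212.7] rot [-3.141e+00 -1.000e-03  1.030e-01] F [ 0.7 -0.4 -3. ] M [ 0.01 -0.04 -0.02] open 0.32
```

Tip at about 85.5 mm with no contact; continuing in small steps.

{"name": "drive_tool", "arguments": {"targets": [0,0,0.0007,0,0,0,0.2,0,0,0.0014,0,0,0,0.2,0,0,0.002,0,0,0,0.2,0,0,0.002,0,0,0,0.2]}}

```text
clock: 11.98
eef_pos: [517.0, 206.6, 210.7]
tcp_rot: [-3.141, -0.001, 0.103]
contact_force: [-0.7, 0.1, -2.4]
opening: 0.32
```

{"name": "drive_tool", "arguments": {"targets": [0,0,0.0007,0,0,0,0.2,0,0,0.0014,0,0,0,0.2,0,0,0.0014,0,0,0,0.2]}}

```text
clock: 12.23
eef_pos: [517.0, 206.7, 209.3]
tcp_rot: [-3.141, -0.001, 0.103]
contact_force: [-0.7, 0.9, -2.3]
opening: 0.321
```

```bash
python3 -c "
from h import *
st()"
```

```text
clock 12.23 pos [517.  206.7 209.3] rot [-3.141e+00 -1.000e-03  1.030e-01] F [-0.7  0.9 -2.3] M [0.   0.03 0.06] open 0.321
```

{"name": "drive_tool", "arguments": {"targets": [0,0,0.0007,0,0,0,0.2,0,0,0.0014,0,0,0,0.2,0,0,0.002,0,0,0,0.2,0,0,0.002,0,0,0,0.2]}}

```text
clock: 12.57
eef_pos: [517.0, 206.6, 207.3]
tcp_rot: [-3.141, -0.001, 0.103]
contact_force: [0.8, 0.3, -1.3]
opening: 0.318
```

{"name": "drive_tool", "arguments": {"targets": [0,0,0.0007,0,0,0,0.2,0,0,0.0014,0,0,0,0.2,0,0,0.002,0,0,0,0.2,0,0,0.002,0,0,0,0.2]}}

```text
clock: 12.9
eef_pos: [517.0, 206.7, 205.4]
tcp_rot: [-3.141, -0.001, 0.103]
contact_force: [-1.1, 0.6, -1.7]
opening: 0.315
```

```bash
python3 -c "
from h import *
st()"
```

```text
clock 12.9 pos [517.  206.7 205.4] rot [-3.141e+00 -1.000e-03  1.030e-01] F [-1.1  0.6 -1.7] M [-0.02  0.01 -0.05] open 0.315
```

{"name": "drive_tool", "arguments": {"targets": [0,0,0.0008,0,0,0,0.2,0,0,0.0016,0,0,0,0.2,0,0,0.0024,0,0,0,0.2,0,0,0.003,0,0,0,0.2,0,0,0.003,0,0,0,0.2]}}

```text
clock: 13.32
eef_pos: [517.0, 206.7, 202.3]
tcp_rot: [-3.141, -0.001, 0.103]
contact_force: [0.2, 0.8, -2.3]
opening: 0.321
```

```bash
python3 -c "
from h import *
st()"
```

```text
clock 13.32 pos [517.  206.7 202.3] rot [-3.141e+00 -1.000e-03  1.030e-01] F [ 0.2  0.8 -2.3] M [0.02 0.01 0.03] open 0.321
```

{"name": "drive_tool", "arguments": {"targets": [0,0,0.001,0,0,0,0.2,0,0,0.002,0,0,0,0.2,0,0,0.003,0,0,0,0.2,0,0,0.004,0,0,0,0.2,0,0,0.004,0,0,0,0.2]}}

```text
clock: 13.73
eef_pos: [517.0, 206.6, 198.3]
tcp_rot: [-3.141, -0.001, 0.103]
contact_force: [-0.3, 0.4, -2.5]
opening: 0.323
```

{"name": "drive_tool", "arguments": {"targets": [0,0,0.001,0,0,0,0.2,0,0,0.002,0,0,0,0.2,0,0,0.003,0,0,0,0.2,0,0,0.004,0,0,0,0.2,0,0,0.004,0,0,0,0.2]}}

```text
clock: 14.15
eef_pos: [517.0, 206.7, 194.2]
tcp_rot: [-3.141, -0.001, 0.103]
contact_force: [-0.5, -1.0, -3.0]
opening: 0.318
```

```bash
python3 -c "
from h import *
st()"
```

```text
clock 14.15 pos [517.  206.7 194.2] rot [-3.141e+00 -1.000e-03  1.030e-01] F [-0.5 -1.  -3. ] M [-0.01  0.05 -0.01] open 0.318
```

{"name": "drive_tool", "arguments": {"targets": [0,0,0.001,0,0,0,0.2,0,0,0.002,0,0,0,0.2,0,0,0.003,0,0,0,0.2,0,0,0.004,0,0,0,0.2,0,0,0.005,0,0,0,0.2,0,0,0.005,0,0,0,0.2]}}

```text
clock: 14.65
eef_pos: [517.1, 206.7, 189.5]
tcp_rot: [-3.141, -0.001, 0.103]
contact_force: [-0.9, -0.6, 0.1]
opening: 0.319
```

```bash
python3 -c "
from h import *
st()"
```

```text
clock 14.65 pos [517.1 206.7 189.5] rot [-3.141e+00 -1.000e-03  1.030e-01] F [-0.9 -0.6  0.1] M [-0.02  0.27  0.06] open 0.319
```

The pin is felt (+3 N). Pressing on.

{"name": "drive_tool", "arguments": {"targets": [0,0,0.0008,0,0,0,0.2,0,0,0.0016,0,0,0,0.2,0,0,0.0024,0,0,0,0.2,0,0,0.003,0,0,0,0.2,0,0,0.003,0,0,0,0.2]}}

```text
clock: 15.07
eef_pos: [517.0, 206.7, 186.2]
tcp_rot: [-3.141, -0.001, 0.103]
contact_force: [-0.7, -0.8, -3.2]
opening: 0.318
```

{"name": "drive_tool", "arguments": {"targets": [0,0,0.0005,0,0,0,0.2,0,0,0.001,0,0,0,0.2,0,0,0.001,0,0,0,0.2,0,0,0.001,0,0,0,0.2]}}

```text
clock: 15.4
eef_pos: [517.1, 206.6, 185.3]
tcp_rot: [-3.141, -0.001, 0.103]
contact_force: [0.3, -1.1, -2.3]
opening: 0.32
```

```bash
python3 -c "
from h import *
st()"
```

```text
clock 15.4 pos [517.1 206.6 185.3] rot [-3.141e+00 -1.000e-03  1.030e-01] F [ 0.3 -1.1 -2.3] M [ 0.07  0.06 -0.01] open 0.32
```

The pin's force vanished, so it has probably tripped. Seat gently, then look.

{"name": "drive_tool", "arguments": {"targets": [0,0,0.0005,0,0,0,0.2,0,0,0.001,0,0,0,0.2,0,0,0.0015,0,0,0,0.2,0,0,0.002,0,0,0,0.2,0,0,0.002,0,0,0,0.2]}}

```text
clock: 15.82
eef_pos: [517.0, 206.6, 183.4]
tcp_rot: [-3.141, -0.001, 0.103]
contact_force: [0.1, 0.1, -2.3]
opening: 0.319
```

```bash
python3 -c "
from h import *
st();f=cam('side');cv2.imwrite('pics/s6.png',cv2.resize(f['color'][90:260,180:380],None,fx=4,fy=3.5))"
```

```text
clock 15.82 pos [517.  206.6 183.4] rot [-3.141e+00 -1.000e-03  1.030e-01] F [ 0.1  0.1 -2.3] M [-0.02  0.1  -0.01] open 0.319
```

View pics/s6.png

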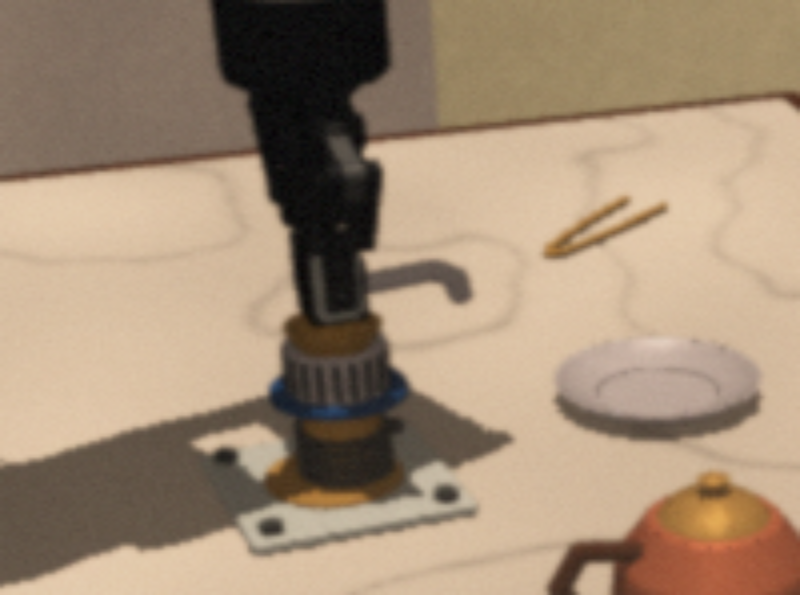

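The sleeve is up again (lip row 393, as at the start). Half a millimetre more, then release.

{"name": "drive_tool", "arguments": {"targets": [0,0,0.0003,0,0,0,0.2,0,0,0.0006,0,0,0,0.2,0,0,0.0006,0,0,0,0.2]}}

```text
clock: 16.12
eef_pos: [517.1, 206.7, 183.2]
tcp_rot: [-3.141, -0.001, 0.103]
contact_force: [-2.0, -1.1, 4.0]
opening: 0.324
```

{"name": "drive_tool", "arguments": {"targets": [0,0,0,0,0,0,0.5,0,0,0,0,0,0,0.7,0,0,0,0,0,0,1,0,0,0,0,0,0,1,0,0,0,0,0,0,1,0,0,0,0,0,0,1,0,0,-0.02,0,0,0,1,0,0,-0.05,0,0,0,1,0,0,-0.09,0,0,0,1,0,0,-0.12,0,0,0,1,0,0,-0.12,0,0,0,1,0,0,-0.12,0,0,0,1]}}

```text
clock: 17.12
eef_pos: [517.8, 207.0, 304.8]
tcp_rot: [-3.14, -0.005, 0.103]
contact_force: [0.1, -0.3, -0.8]
opening: 0.999
```

```bash
python3 -c "
from h import *
st();f=cam('side');g=cam('top');a=cv2.resize(f['color'][110:280,180:380],None,fx=2,fy=2)
b=cv2.resize(g['color'][110:280+110,110:420],None,fx=1.2,fy=1.2)
c=np.zeros((340,800,3),np.uint8);c[:340,:400]=a;c[:min(340,b.shape[0]),400:400+b.shape[1]]=b[:340];cv2.imwrite('pics/s7.png',c)"
```

```text
clock 17.12 pos [517.8 207.  304.8] rot [-3.14  -0.005  0.103] F [ 0.1 -0.3 -0.8] M [ 0.04 -0.03  0.01] open 0.999
```

View pics/s7.png

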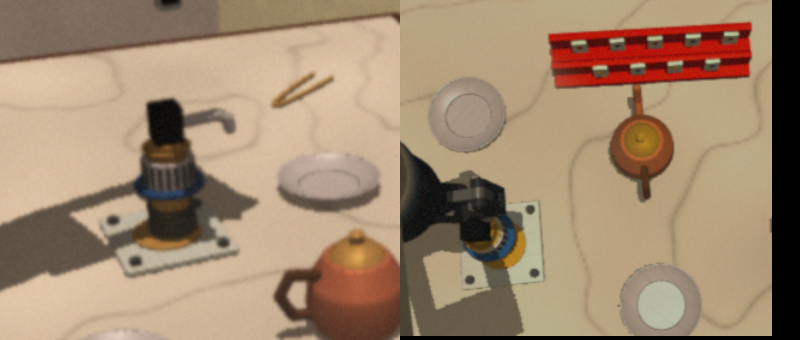

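```bash
python3 -c "
from h import *
f=cam('side');m=(f['color'].max(2)<45).astype(np.uint8)
a=proj(f,(517,206,105));b=proj(f,(517,206,141));print(a,b,'expected vertical slope',(b-a)[0]/(b-a)[1])
m=m[155:182,250:278]
for r in range(m.shape[0]):
    x=np.flatnonzero(m[r]); 
    if len(x)>5: print(155+r,250+x.min(),250+x.max(),end='; ')
st()"
```

```text
[262.1265963  178.97913871] [260.59399986 161.13762052] expected vertical slope 0.08590056204927687
161 258 267; 162 254 268; 163 254 268; 164 254 269; 165 254 269; 166 254 269; 167 254 270; 168 255 270; 169 255 270; 170 255 270; 171 255 270; 172 255 271; 173 255 270; 174 255 270; 175 255 270; 176 255 270; 177 256 270; 178 256 270; 179 256 271; 180 256 271; 181 257 268; clock 17.27 pos [516.3 206.4 301.5] rot [3.142e+00 1.000e-03 1.030e-01] F [-0.8 -0.6 -0.1] M [-0.02  0.03 -0.05] open 1.003
```

```bash
python3 -c "
from h import *
sign_off()"
```

```text
the job is handed in; nothing more can be done
```

The spout is fitted and locked in the coupler, and I handed the job in at about 17 s of the 70 s allowed. `sign_off` reports no verdict, so the results below come from my own checks.

- **Sleeve:** I pulled it down about 17 mm, to the end stop, where the wrist force reached 41 N. With the fingers off, the picture showed it staying down.
- **Insertion:** The plug met almost no resistance in the mouth or bore. It pressed the trip pin with about 3 N, and the last seating push was about 7 N, against the 25 N limit.
- **Final state:** The last picture shows the sleeve back up and the spout released. When I let go, the plug's end was at about 56 mm by arm position. The grip block's edges match the expected vertical to about 2 degrees.
- **Bystanders:** The teapot, both saucers and the rack looked unmoved in the last picture; I did not measure their positions. The gripper ended clear above the spout.
- **Disagreement:** The two cameras differed by 5 to 9 mm on the coupler's y position. I went by the top view and the feel of the sleeve grip, and the plug entered freely.

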